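# Switch the gas selector valve to the filter outlet

### The job

The gas selector valve on the grey distribution box is parked at its blanked-off outlet: switch it to the outlet that carries the filter, the fat canister that is the widest and tallest of the six fittings. Push the upright tab on the black handle round with your fingertips, gently and without pinching it, until the handle has clicked into place pointing at the filter, then take the hand away. Do not knock the fittings, and leave the bottle, the wrench and the beaker where they are.

Things in the scene. Friction and masses are not known exactly. Their poses are not given: they have to be found in the camera images.
- valve: six-way selector valve, round steel body 72 mm across, 42 mm tall, on the deck of a fixed grey box (310 x 380 x 60 mm). Origin on the turning axis at the deck, 60 mm above the work surface; z up. Outlet pipes every 60 degrees (nuts reach 33 mm above the deck) lead to six upright fittings 118 mm from the axis; the first lies along this body's x, where the handle starts. Any yaw.
- selector (a joint): turn of the black handle about the upright axis (rad): 0 at the start, pointing at the plug; grows anticlockwise seen from above; endless both ways. It clicks: rests by itself at each outlet (every 1.047 rad, within 0.05) and, let go over 0.1 rad past half-way between two, springs on to the next, ahead of the finger. Passing half-way takes 0.2 to 0.4 N m, 4 to 8 N at the tab.
- tab (a point): the black tab that stands up from the handle; this point is 54 mm from the turning axis, 76 mm above the deck. Tab: 10 mm thick along the direction of turning, 20 mm long radially (44 to 64 mm from the axis), from the handle's arm (54 mm above the deck) up to 90 mm. The hub, 42 mm across, ends 61 mm above the deck: a fingertip 65 mm above it meets only the tab or a fitting.
- aim (a point): point on the handle's pointing line, carried round with the handle 118 mm from the axis (beyond the nose, in the air 49 mm above the deck): lies over the middle of the fitting that the handle points at.
- filter: the filter, the outlet wanted: upright steel canister 38 mm across, 94 mm tall on its fitting, fixed. Origin at its underside on the deck, 118 mm from the valve's axis; z up. It may stand on any outlet but the first.
- plug: blanked-off outlet where the handle starts: low hexagonal steel cap, 25 mm across, 42 mm tall, fixed. Origin at its underside.
- coupler_a: quick coupler on another outlet: upright steel socket, 25 mm across, 60 mm tall, fixed. Origin at its underside.
- coupler_b: a second quick coupler, the same. Origin at its underside.
- needle_a: needle valve on another outlet: steel, 25 mm across, with a round black knob, 60 mm tall, fixed. Origin at its underside.
- needle_b: a second needle valve, the same. Origin at its underside.
- bottle: loose glass bottle, 80 mm across, 165 mm tall, on the bench beside the box (to the left seen from the robot). Origin at its underside.
- wrench: loose steel wrench, 150 mm long, lying on the box's deck at its right end. Origin at its underside.
- beaker: loose glass beaker, 68 mm across, 85 mm tall, on the bench to the right of the box. Origin at its underside.

How it is judged (in metres and radians):
At the end, for the whole second after the job is handed in: The handle is at rest, pointing at the filter: its pointing line passes within 14 mm (about 7 degrees) of the middle of the filter (horizontal distance between aim and filter below 0.014 m and velocity of joint selector between -0.05 and 0.05 rad/s); the robot touches nothing.
It fails at once if the tab is pinched: pressed by the fingers on both its sides at once (contact force between the fingers and selector_c2 above 1 N and contact force between the fingers and selector_c3 above 1 N).
It fails at once if the handle is forced: pressed with more than 30 N (contact force between any of the fingers, the arm and selector above 30 N).
It fails at once if one of the six fittings is knocked: touched with more than 4 N (contact force between any of the fingers, the arm and plug above 4 N or contact force between any of the fingers, the arm and filter above 4 N or contact force between any of the fingers, the arm and coupler_a above 4 N or contact force between any of the fingers, the arm and coupler_b above 4 N or contact force between any of the fingers, the arm and needle_a above 4 N or contact force between any of the fingers, the arm and needle_b above 4 N).
It fails at once if the bottle, the wrench or the beaker is lifted or moved more than 15 mm (distance of any of bottle, wrench, beaker from where it was at the start of the episode above 0.015 m).
It also fails if it takes over 58 s, if anything falls off the work surface, if the arm or the gripper's body presses on something with over 40 N, if the wrist force passes 120 N, or if a joint passes its speed limit or range.

### The arm

A 6-joint arm with a two-finger parallel gripper is mounted at the origin on the work surface. World frame = base frame: x ahead of the robot, y to its left, z up, the work surface at z = 0. Lengths are in mm, angles in rad, forces in N, time in s.
With the tool pointing down it reaches from about 350 to 975 mm from the base axis. Payload 7.1 kg.
Tool frame: the origin (TCP) lies on the mounting face of the last link; the fingertips stand 182 mm ahead of it and the grasp point (between the pads) lies 163 mm ahead of it (ctrl.finger_overhang is the distance from the TCP to the fingertips, in mm); z points along the fingers, y is the direction in which the jaws open and shut (so a half turn about z gives the same grasp; the last joint's range is limited). The gripper opens to 88 mm and grips with 3 to 60 N. Pads are 20 mm wide; open, the fingers measure 115 mm over their backs; the gripper's body (75 mm by 178 mm) begins 61 mm behind the grasp point.
Start: joints at [1.091, 0.423, 1.63, -0, 1.089, -0.019], TCP at [277.884, 559.81, 404.675] pointing down, gripper open.
Joint ranges: [-3, 3], [-0.9, 2.11], [0.09, 2.58], [-1.31, 4.45], [0.11, 2.69], [-2.54, 2.54]. Speed limits (rad/s): [2.39, 2.39, 3.01, 3.14, 3.14, 3.14].

### API

Orientations are given as a rotation vector (axis times angle).
In Python, from workcell import ctrl, viewer, recognise gives the robot as it stands.
- The arm moves only by the shell command python3 -m handwheel 'ROWS'. ROWS is JSON, a list of rows, each an object of numbers: "gripper": the closure, from 0 (fully open) to 1 (shut); "tx", "ty", "tz": the shift along the tool's x, y, z in m; "rx", "ry", "rz": the turn, a rotation vector about the tool's x, y, z in degrees. In form: [{"gripper": .., "tx": .., "ty": .., "tz": .., "rx": .., "ry": .., "rz": ..}, ...]. A call has 1 to 8 rows; each row shifts and turns the commanded pose from where the row before left it, along the tool's axes as they then stand; what a row does not reach is not made up. A row lasts 1/8 s, in which the tool goes at most 62.5 mm and 10.7 degrees, less where a joint would pass 70% of its speed; a pose out of reach is approached as far as the arm can. A call with a gripper value outside its range is refused whole. The fingers move at their own pace and stop on an object; the grip force is fixed at half the most. Time passes only in rows, so rows that do not move let the fingers close. It gives the time, the measured TCP pose, the force and the opening at its end, in the units of the state.
- ctrl.get_obs(): the state, without advancing time (a new reading comes with each control period).
- viewer.get_image(name): name is "side" or "top" or "wrist"; returns a dict with "image" (384x512x3 uint8, red, green, blue), "range_z" (384x512 float32, mm along the optical axis (not along the pixel's ray), 0 where there is no reading), "vfov" (degrees; the focal length in pixels is half the picture's height over the tangent of half this angle, whatever the lens; pixels are square), "cx", "cy" (the principal point, pixels), "extrinsics" (4x4, takes a point from world to camera coordinates); the wrist camera has in their place "T_tool_cam" (4x4, takes a point from camera to tool coordinates, whose origin is the TCP and whose axes are the flange's). Camera axes: x right, y up, looking along -z (the intrinsics and any distortion apply to the point x, -y, -z); pixel columns grow to the right and rows downward; lengths in mm; the calibration is good to about 2 mm. A picture is of the moment at which its call begins: read the wrist's pose just before it.
- ctrl.close_job(): hands the job in, once; it reports no verdict.
Trained networks look in a picture, given as the dict that the camera call returned (one of the last four; its "shot" number tells which), for a name from the list of things; names that differ only in an ending like _2 or _b are one class to them, and where a whole thing is asked for, a point or a joint stands for the part that bears it (a point fixed in the world has none). Each returns a list of dicts, best first, with "p" (0 to 1); they miss things now and then, are a little off and sometimes report something else, mostly with a low value. They report only what shows in the picture. A call takes as long as a camera call.
- recognise(picture, name): "xy" ([column, row] as shares, 0 to 1, of the picture: columns of its width, rows of its height, amid what is visible of it).
The state is a dict: "t": time; "qpos": joint angles; "qvel": joint speeds; "joint_torque": joint torques, N m; "ee_pos": TCP position; "orientation": TCP orientation; "ft_force": force on the tool from outside, world axes, zero at the start; "moment": the same for the moment, N m; "width": finger opening in mm.
Only numpy, scipy, OpenCV 4.12 (cv2) and the standard library are available. Lean on these libraries where they do the work, as an engineer would, in place of code of your own. Each camera call takes 0.05 s, during which the arm holds its last target.

## Working session

There is one attempt and no reset: what is moved stays moved. The work goes in short steps, Python scripts to look and compute and a shell command to move; the robot and the scene stay as the last step left them, time stands still between calls to the robot, and variables do not carry over. Pictures are saved under pics/ and viewed, and the job is handed in when it is done.

```bash
mkdir -p pics; ls; cat > h.py <<'E'
import numpy as np, cv2
from workcell import ctrl, viewer, recognise
def save(d,n): cv2.imwrite('pics/'+n+'.png',d['image'][:,:,::-1])
def world(d,u,v,z=None):
    H=d['image'].shape[0]; f=H/2/np.tan(np.radians(d['vfov'])/2)
    r=d['range_z'][int(round(v)),int(round(u))] if z is None else z
    p=np.array([(u-d['cx'])/f*r,-(v-d['cy'])/f*r,-r,1])
    return (np.linalg.inv(d['extrinsics'])@p)[:3]
E
python3 - <<'E'
from h import *
print(ctrl.get_obs())
for n in ['top','side']:
    d=viewer.get_image(n); save(d,n+'1')
    print(n,{k:v for k,v in d.items() if k not in('image','range_z')})
    for o in ['valve','selector','filter','plug','coupler_a','needle_a','bottle','wrench','beaker']:
        for r in recognise(d,o)[:2]:
            u,v=r['xy'][0]*512,r['xy'][1]*384
            print(o,round(r['p'],2),round(u),round(v),world(d,min(u,511),min(v,383)).round())
E
```

```text
pics
{'t': 0.0, 'qpos': array([ 1.09100650e+00,  4.23846518e-01,  1.63071046e+00, -1.74634718e-05,
        1.08860710e+00, -1.89910680e-02]), 'qvel': array([ 0.00085081,  0.00056776,  0.00126916,  0.0013543 , -0.0018799 ,
       -0.00057111]), 'joint_torque': array([-3.32333009e-03, -5.44633126e+01, -2.73666590e+01,  6.43948861e-02,
        2.28373648e-02, -1.03309201e-04]), 'ee_pos': array([277.75522816, 559.56784254, 403.88989888]), 'orientation': array([-7.17336340e-01, -3.05821592e+00,  2.39773449e-03]), 'ft_force': array([-0.1243186 ,  0.49327816, -0.63096018]), 'moment': array([0.03104848, 0.02830065, 0.02537886]), 'width': 88.07043908397976}
top {'vfov': 51.01142386790682, 'cx': 263.50959266495425, 'cy': 188.5345126640836, 'extrinsics': array([[ 1.04875049e-02, -9.99525527e-01, -2.89608905e-02,
         5.07811900e+01],
       [ 9.88854191e-01,  6.06516509e-03,  1.48763583e-01,
        -5.59872815e+02],
       [-1.48517346e-01, -3.01982567e-02,  9.88448614e-01,
        -9.62889893e+02],
       [ 0.00000000e+00,  0.00000000e+00,  0.00000000e+00,
         1.00000000e+00]]), 'sho
[... 670 characters left out ...]
  4.05162614e-01,  8.53744416e-01,
        -2.81149922e+02],
       [-5.35025093e-01, -6.65303199e-01,  5.20691659e-01,
        -8.26469893e+02],
       [ 0.00000000e+00,  0.00000000e+00,  0.00000000e+00,
         1.00000000e+00]]), 'shot': 2}
valve 0.68 271 201 [546. -26. 103.]
valve 0.6 249 221 [447. -60. 102.]
selector 0.24 261 196 [536.   4. 110.]
filter 0.66 291 174 [662.  21. 127.]
plug 0.49 229 203 [466.  55.  90.]
coupler_a 0.67 295 223 [ 536. -129.   95.]
coupler_a 0.54 251 223 [451. -64.  95.]
needle_a 0.5 318 197 [657. -91. 103.]
bottle 0.83 211 174 [507. 205.  99.]
wrench 0.59 326 234 [ 591. -185.   68.]
beaker 0.67 376 255 [ 609. -321.   79.]
beaker 0.26 293 174 [662.  14. 127.]
```

```bash
python3 - <<'E'
import cv2
for n in ['top1','side1']:
    i=cv2.imread(f'pics/{n}.png')[90:280,150:430]; cv2.imwrite(f'pics/{n}c.png',cv2.resize(i,(784,532),interpolation=cv2.INTER_CUBIC))
E
```

```text
(no output)
```

View pics/top1c.png

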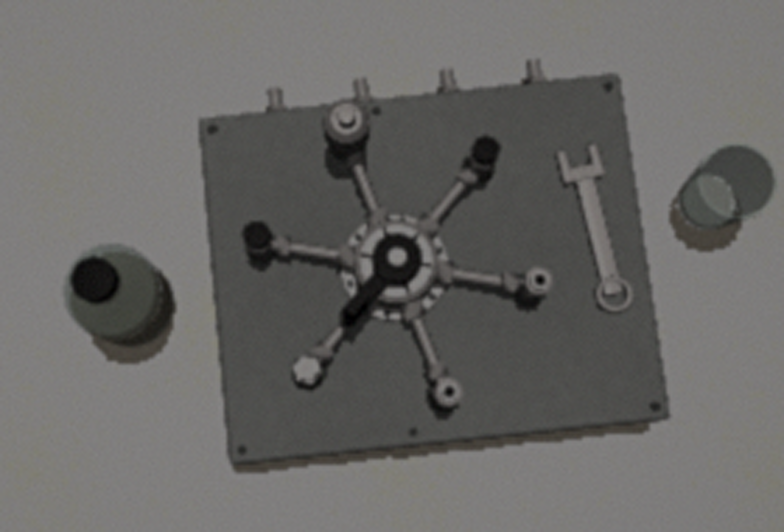

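View pics/side1c.png

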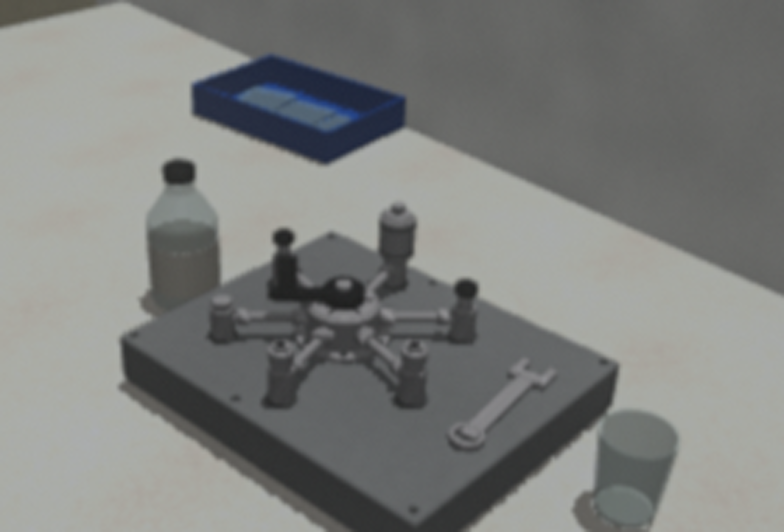

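```bash
cat >> h.py <<'E'
def ray(d,u,v,Z):
    f=192/np.tan(np.radians(d['vfov'])/2); E=np.linalg.inv(d['extrinsics'])
    a=E[:3,:3]@np.array([(u-d['cx'])/f,-(v-d['cy'])/f,-1]); o=E[:3,3]
    return o+a*(Z-o[2])/a[2]
E
python3 - <<'E'
from h import *
from scipy.optimize import least_squares
d=viewer.get_image('top')
P={'plug':(307,370,102),'na':(257,235,120),'filter':(345,118,154),'nb':(485,151,120),'ca':(539,281,120),'cb':(447,392,120)}
W=[];
for i,(k,(u,v,Z)) in enumerate(P.items()):
    u,v=150+(u-0)/2.8-.5+.18,90+v/2.8-.32
    w=ray(d,u,v,Z); W.append(w); print(k,w.round(),world(d,u,v).round())
W=np.array(W)
f=lambda p:np.concatenate([[W[i,0]-p[0]-118*np.cos(p[2]-i*np.pi/3),W[i,1]-p[1]-118*np.sin(p[2]-i*np.pi/3)] for i in range(6)])
r=least_squares(f,[560,0,2.3]);print(r.x,f(r.x).round(1))
c,s=r.x[:2],r.x[2]
for i,a in enumerate([0,.5,1,1.5,2]):
    t=s-a*np.pi/3; print(a,t,(c+54*np.array([np.cos(t),np.sin(t)])).round(1))
u=150+398/2.8-.3;v=90+257/2.8-.3
print('hub',ray(d,u,v,121),world(d,u,v))
E
```

```text
plug [472.  63. 102.] [472.  62. 103.]
na [583. 105. 120.] [583. 105. 118.]
filter [673.  32. 154.] [673.  32. 153.]
nb [655. -84. 120.] [654. -84. 121.]
ca [ 545. -127.  120.] [ 545. -127.  121.]
cb [454. -52. 120.] [454. -52. 119.]
[563.66324195 -10.64560433   2.46099156] [ 0.4 -1.1  0.4 -1.3 -1.1  0.5 -0.7  0.5  0.2  0.   0.8  1.4]
0 2.460991564604047 [521.7  23.3]
0.5 1.9373927890057483 [544.3  39.8]
1 1.4137940134074494 [572.1  42.7]
1.5 0.8901952378091504 [597.6  31.3]
2 0.36659646221085174 [614.1   8.7]
hub [564.46958971 -12.05715946 121.        ] [564.24340274 -12.00275403 122.34140633]
```

The handle points at the plug (side-on tab at crop 350,315). The filter (345,118) is two outlets away, clockwise past a needle valve. I'll close the fingers and push with them as one block. First I move over at height.

```bash
python3 -m handwheel '[{"gripper":1,"tx":-0.0375,"ty":-0.0336},{"gripper":1,"tx":-0.0375,"ty":-0.0336},{"gripper":1,"tx":-0.0375,"ty":-0.0336},{"gripper":1,"tx":-0.0375,"ty":-0.0336},{"gripper":1,"tx":-0.0375,"ty":-0.0336},{"gripper":1,"tx":-0.0375,"ty":-0.0336}]'
python3 -m handwheel '[{"gripper":1,"tx":-0.0375,"ty":-0.0336},{"gripper":1,"tx":-0.0375,"ty":-0.0336},{"gripper":1,"tx":-0.0375,"ty":-0.0336},{"gripper":1,"tx":-0.0375,"ty":-0.0336},{"gripper":1,"tx":-0.0375,"ty":-0.0336},{"gripper":1,"tx":-0.0375,"ty":-0.0336},{"gripper":1,"rz":6.3},{"gripper":1,"rz":6.3}]'
cat >> h.py <<'E'
from scipy.spatial.transform import Rotation as Ro
C=np.array([563.7,-10.6])
def st():
    o=ctrl.get_obs(); R=Ro.from_rotvec(o['orientation']).as_matrix()
    x=R[:2,0]; th=np.degrees(np.arctan2(x[1],x[0])); d=o['ee_pos'][:2]-C
    print('t',o['t'],'pos',o['ee_pos'].round(1),'th',round(th,1),'z',R[:,2].round(3),'polar tool (x out,y cw)',(R[:2,:2].T@d).round(1),'F',o['ft_force'].round(1),'M',o['moment'].round(2),'w',round(o['width'],1),'q',o['qpos'].round(2))
    return o
E
python3 - <<'E'
from h import *
st()
for n in ['side','wrist']: save(viewer.get_image(n),n+'2')
E
```

```text
t 1.05 pos [277.9 559.8 404.7] th 153.6 z [-0. -0. -1.] polar tool (x out,y cw) [509.7 383.8] F [0.9 0.3 0.1] M [ 0.03 -0.03  0.01] w 88.0 q [ 1.09  0.42  1.63  0.    1.09 -0.02]$[0]: bad value
$[0]: bad value
```

View pics/side2.png

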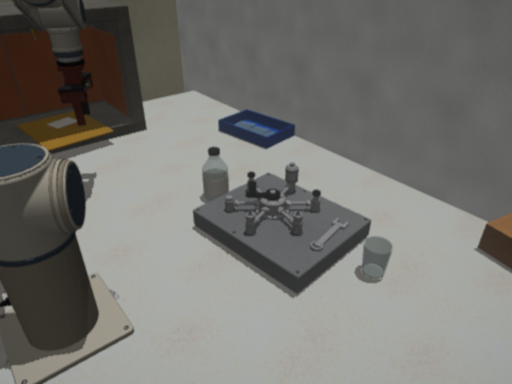

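View pics/wrist2.png

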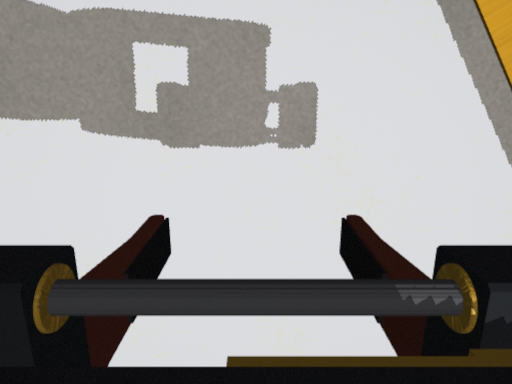

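The call was refused, so the arm hasn't moved: the side view shows it still at upper left (70,90). I'll try again with every key given and float values.

```bash
python3 -m handwheel '[{"gripper":1.0,"tx":-0.0375,"ty":-0.0336,"tz":0.0,"rx":0.0,"ry":0.0,"rz":0.0},{"gripper":1.0,"tx":-0.0375,"ty":-0.0336,"tz":0.0,"rx":0.0,"ry":0.0,"rz":0.0},{"gripper":1.0,"tx":-0.0375,"ty":-0.0336,"tz":0.0,"rx":0.0,"ry":0.0,"rz":0.0},{"gripper":1.0,"tx":-0.0375,"ty":-0.0336,"tz":0.0,"rx":0.0,"ry":0.0,"rz":0.0}]'; python3 -c "
from h import *
st()"
```

```text
t: 1.65
ee_pos: [352.8, 371.3, 404.8]
orientation: [0.717, 3.058, 0.001]
ft_force: [0.3, -0.3, 1.1]
width: 51.6
t 1.65 pos [352.8 371.3 404.8] th 153.6 z [ 0.  0. -1.] polar tool (x out,y cw) [358.6 248.5] F [ 0.3 -0.3  1.1] M [-0.01 -0.01 -0.02] w 51.6 q [ 0.79  0.26  1.88 -0.    1.01 -0.32]
```

```bash
python3 -m handwheel '[{"gripper":1.0,"tx":-0.0375,"ty":-0.0335,"tz":0.0,"rx":0.0,"ry":0.0,"rz":2.1},{"gripper":1.0,"tx":-0.0375,"ty":-0.0335,"tz":0.0,"rx":0.0,"ry":0.0,"rz":0.0},{"gripper":1.0,"tx":-0.0375,"ty":-0.0335,"tz":0.0,"rx":0.0,"ry":0.0,"rz":0.0},{"gripper":1.0,"tx":-0.0375,"ty":-0.0335,"tz":0.0,"rx":0.0,"ry":0.0,"rz":0.0},{"gripper":1.0,"tx":-0.0375,"ty":-0.0335,"tz":0.0,"rx":0.0,"ry":0.0,"rz":0.0},{"gripper":1.0,"tx":-0.0375,"ty":-0.0335,"tz":0.0,"rx":0.0,"ry":0.0,"rz":5.0},{"gripper":1.0,"tx":-0.0375,"ty":-0.0335,"tz":0.0,"rx":0.0,"ry":0.0,"rz":5.5},{"gripper":1.0,"tx":0.0,"ty":0.0,"tz":0.0,"rx":0.0,"ry":0.0,"rz":0.0}]'; python3 -c "
from h import *
st()
for n in ['side','wrist']: save(viewer.get_image(n),n+'3')"
```

```text
t: 2.65
ee_pos: [469.4, 38.2, 404.9]
orientation: [1.056, 2.958, -0.0]
ft_force: [0.6, -0.1, -0.4]
width: 0.1
t 2.65 pos [469.4  38.2 404.9] th 140.7 z [ 0.001 -0.    -1.   ] polar tool (x out,y cw) [103.9 -21.9] F [ 0.6 -0.1 -0.4] M [-0.01  0.    0.06] w 0.1 q [ 0.06  0.2   1.96 -0.    0.99 -0.83]
```

View pics/wrist3.png

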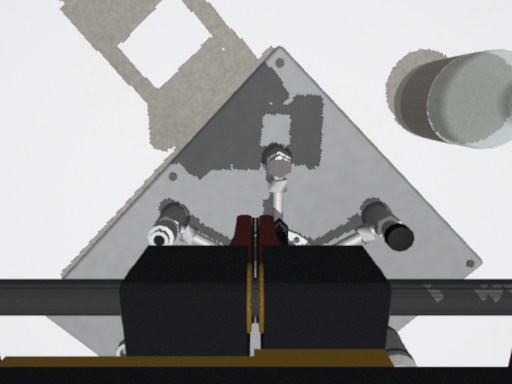

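View pics/side3.png

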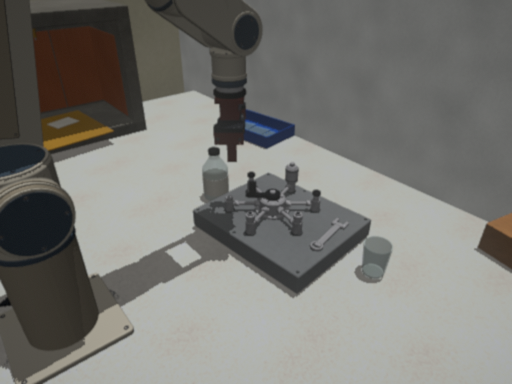

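The wrist view shows the fingers shut at (255,235), with the plug (278,160) lined up radially with tool x. The wrench, bottle and beaker are well clear. Next I shift to behind the tab and go down, stopping short first.

```bash
python3 -m handwheel '[{"gripper":1.0,"tx":-0.025,"ty":-0.006,"tz":0.0,"rx":0.0,"ry":0.0,"rz":0.0},{"gripper":1.0,"tx":-0.025,"ty":-0.006,"tz":0.0,"rx":0.0,"ry":0.0,"rz":0.0},{"gripper":1.0,"tx":0.0,"ty":0.0,"tz":0.020,"rx":0.0,"ry":0.0,"rz":0.0},{"gripper":1.0,"tx":0.0,"ty":0.0,"tz":0.020,"rx":0.0,"ry":0.0,"rz":0.0},{"gripper":1.0,"tx":0.0,"ty":0.0,"tz":0.010,"rx":0.0,"ry":0.0,"rz":0.0},{"gripper":1.0,"tx":0.0,"ty":0.0,"tz":0.0,"rx":0.0,"ry":0.0,"rz":0.0}]'; python3 -c "
from h import *
st()
d=viewer.get_image('side'); i=d['image'][140:260,180:350,::-1]; cv2.imwrite('pics/side4.png',cv2.resize(i,(765,540),interpolation=2))
d=viewer.get_image('wrist');save(d,'wrist4')"
```

```text
t: 3.5
ee_pos: [499.9, 0.9, 354.2]
orientation: [-1.046, -2.961, 0.001]
ft_force: [0.4, -0.6, -0.7]
width: 0.4
t 3.5 pos [499.9   0.9 354.2] th 141.1 z [-0.001  0.    -1.   ] polar tool (x out,y cw) [ 56.9 -31.2] F [ 0.4 -0.6 -0.7] M [-0.03  0.02  0.02] w 0.4 q [-0.02  0.31  1.94  0.    0.89 -0.91]
```

View pics/wrist4.png

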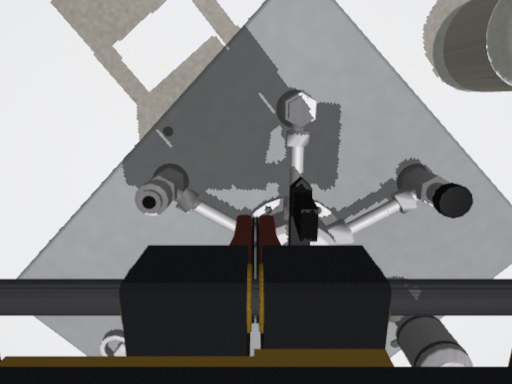

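View pics/side4.png

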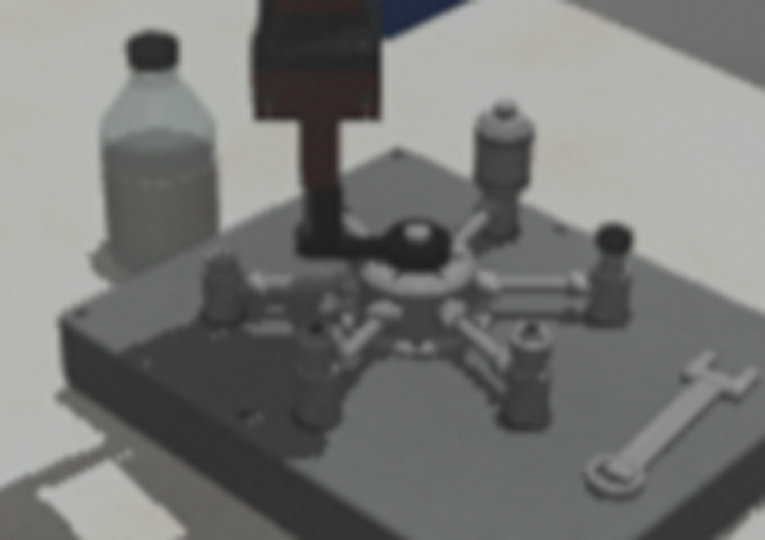

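In the wrist view the tab (300,210) stands to the right of the fingers (255,235) with a gap between them, as I calculated. I'll go down 42 mm, which puts the tips about 70 mm above the deck, then ease up to contact.

```bash
python3 -m handwheel '[{"gripper":1.0,"tx":-0.002,"ty":0.0,"tz":0.014,"rx":0.0,"ry":0.0,"rz":0.0},{"gripper":1.0,"tx":0.0,"ty":0.0,"tz":0.014,"rx":0.0,"ry":0.0,"rz":0.0},{"gripper":1.0,"tx":0.0,"ty":0.0,"tz":0.014,"rx":0.0,"ry":0.0,"rz":0.0},{"gripper":1.0,"tx":0.0,"ty":0.004,"tz":0.0,"rx":0.0,"ry":0.0,"rz":0.0},{"gripper":1.0,"tx":0.0,"ty":0.004,"tz":0.0,"rx":0.0,"ry":0.0,"rz":0.0},{"gripper":1.0,"tx":0.0,"ty":0.003,"tz":0.0,"rx":0.0,"ry":0.0,"rz":0.0},{"gripper":1.0,"tx":0.0,"ty":0.002,"tz":0.0,"rx":0.0,"ry":0.0,"rz":0.0},{"gripper":1.0,"tx":0.0,"ty":0.0,"tz":0.0,"rx":0.0,"ry":0.0,"rz":0.0}]'; python3 -c "
from h import *
st()
d=viewer.get_image('wrist');save(d,'wrist5')"
```

```text
t: 4.6
ee_pos: [509.9, 8.9, 312.9]
orientation: [1.048, 2.961, 0.0]
ft_force: [0.4, -0.3, -0.2]
width: 0.6
t 4.6 pos [509.9   8.9 312.9] th 141.0 z [ 0. -0. -1.] polar tool (x out,y cw) [ 54.1 -18.6] F [ 0.4 -0.3 -0.2] M [-0.02 -0.04  0.  ] w 0.6 q [-0.01  0.39  1.95 -0.    0.8  -0.9 ]
```

View pics/wrist5.png

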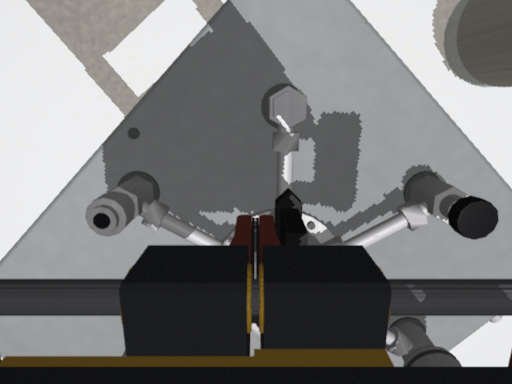

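The tips are just short of the tab and the force is near zero. I'll swing round the axis at 4 degrees per row.

```bash
python3 -m handwheel '[{"gripper":1.0,"tx":0.00116,"ty":0.0038,"tz":0.0,"rx":0.0,"ry":0.0,"rz":4.0},{"gripper":1.0,"tx":0.00116,"ty":0.0038,"tz":0.0,"rx":0.0,"ry":0.0,"rz":4.0},{"gripper":1.0,"tx":0.00116,"ty":0.0038,"tz":0.0,"rx":0.0,"ry":0.0,"rz":4.0},{"gripper":1.0,"tx":0.00116,"ty":0.0038,"tz":0.0,"rx":0.0,"ry":0.0,"rz":4.0}]'; python3 -c "
from h import *
st()"
```

```text
t: 5.15
ee_pos: [516.8, 22.5, 312.7]
orientation: [-1.453, -2.784, 0.002]
ft_force: [-2.3, -3.1, 3.4]
width: 0.3
t 5.15 pos [516.8  22.5 312.7] th 124.9 z [-0.001 -0.001 -1.   ] polar tool (x out,y cw) [ 54.  -19.5] F [-2.3 -3.1  3.4] M [-0.51  0.43  0.04] w 0.3 q [ 0.02  0.4   1.93 -0.    0.81 -0.59]
```

Contact made: about 4 N, opposing the push. I'll carry on.

```bash
python3 -m handwheel '[{"gripper":1.0,"tx":0.00116,"ty":0.0038,"tz":0.0,"rx":0.0,"ry":0.0,"rz":4.0},{"gripper":1.0,"tx":0.00116,"ty":0.0038,"tz":0.0,"rx":0.0,"ry":0.0,"rz":4.0},{"gripper":1.0,"tx":0.00116,"ty":0.0038,"tz":0.0,"rx":0.0,"ry":0.0,"rz":4.0},{"gripper":1.0,"tx":0.00116,"ty":0.0038,"tz":0.0,"rx":0.0,"ry":0.0,"rz":4.0},{"gripper":1.0,"tx":0.00116,"ty":0.0038,"tz":0.0,"rx":0.0,"ry":0.0,"rz":4.0},{"gripper":1.0,"tx":0.0,"ty":0.0,"tz":0.0,"rx":0.0,"ry":0.0,"rz":0.0}]'; python3 -c "
from h import *
st()
d=viewer.get_image('wrist');save(d,'wrist6')
d=viewer.get_image('top'); i=d['image'][90:280,150:430,::-1]; cv2.imwrite('pics/top6.png',cv2.resize(i,(784,532),interpolation=2))"
```

```text
t: 5.9
ee_pos: [531.6, 36.5, 312.8]
orientation: [1.911, 2.493, 0.0]
ft_force: [-0.6, -0.1, 0.9]
width: 0.5
t 5.9 pos [531.6  36.5 312.8] th 105.0 z [ 0. -0. -1.] polar tool (x out,y cw) [ 53.8 -18.8] F [-0.6 -0.1  0.9] M [-0.08  0.01 -0.01] w 0.5 q [ 0.05  0.42  1.9  -0.    0.82 -0.22]
```

View pics/wrist6.png

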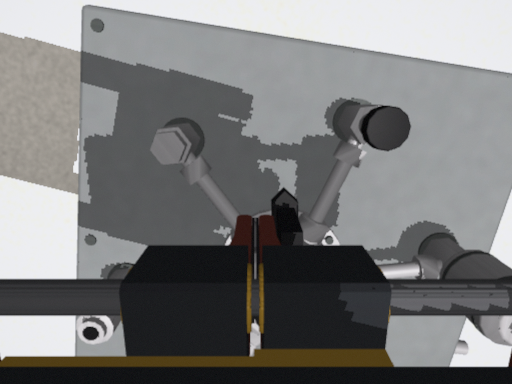

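View pics/top6.png

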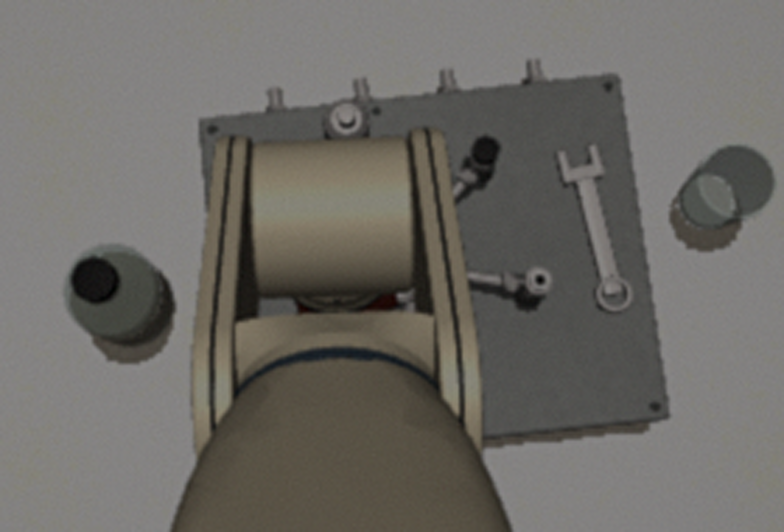

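The handle (285,205) is about 36 degrees round, just past half-way to the needle valve, with low force. I'll keep sweeping.

```bash
python3 -m handwheel '[{"gripper":1.0,"tx":0.00116,"ty":0.0038,"tz":0.0,"rx":0.0,"ry":0.0,"rz":4.0},{"gripper":1.0,"tx":0.00116,"ty":0.0038,"tz":0.0,"rx":0.0,"ry":0.0,"rz":4.0},{"gripper":1.0,"tx":0.00116,"ty":0.0038,"tz":0.0,"rx":0.0,"ry":0.0,"rz":4.0},{"gripper":1.0,"tx":0.00116,"ty":0.0038,"tz":0.0,"rx":0.0,"ry":0.0,"rz":4.0},{"gripper":1.0,"tx":0.00116,"ty":0.0038,"tz":0.0,"rx":0.0,"ry":0.0,"rz":4.0},{"gripper":1.0,"tx":0.00116,"ty":0.0038,"tz":0.0,"rx":0.0,"ry":0.0,"rz":4.0},{"gripper":1.0,"tx":0.0,"ty":0.0,"tz":0.0,"rx":0.0,"ry":0.0,"rz":0.0}]'; python3 -c "
from h import *
st()
d=viewer.get_image('wrist');save(d,'wrist7')"
```

```text
t: 6.88
ee_pos: [553.6, 45.3, 312.7]
orientation: [2.387, 2.042, 0.0]
ft_force: [-0.4, -0.2, -0.3]
width: 0.5
t 6.875 pos [553.6  45.3 312.7] th 81.1 z [ 0. -0. -1.] polar tool (x out,y cw) [ 53.6 -18.7] F [-0.4 -0.2 -0.3] M [-0.05  0.1  -0.04] w 0.5 q [ 0.06  0.45  1.85 -0.    0.85  0.22]
```

View pics/wrist7.png

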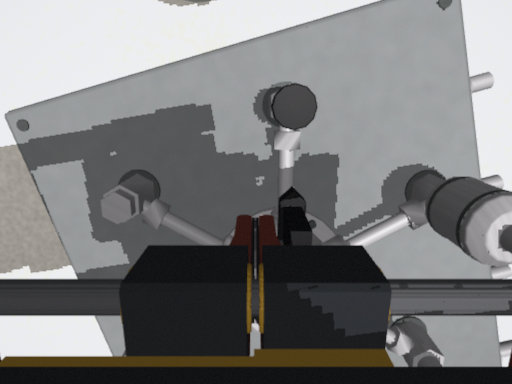

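The handle (290,205) has clicked in at the needle valve (293,107). Now the second click.

```bash
python3 -m handwheel '[{"gripper":1.0,"tx":0.00116,"ty":0.0038,"tz":0.0,"rx":0.0,"ry":0.0,"rz":4.0},{"gripper":1.0,"tx":0.00116,"ty":0.0038,"tz":0.0,"rx":0.0,"ry":0.0,"rz":4.0},{"gripper":1.0,"tx":0.00116,"ty":0.0038,"tz":0.0,"rx":0.0,"ry":0.0,"rz":4.0},{"gripper":1.0,"tx":0.00116,"ty":0.0038,"tz":0.0,"rx":0.0,"ry":0.0,"rz":4.0},{"gripper":1.0,"tx":0.00116,"ty":0.0038,"tz":0.0,"rx":0.0,"ry":0.0,"rz":4.0},{"gripper":1.0,"tx":0.00116,"ty":0.0038,"tz":0.0,"rx":0.0,"ry":0.0,"rz":4.0},{"gripper":1.0,"tx":0.00116,"ty":0.0038,"tz":0.0,"rx":0.0,"ry":0.0,"rz":4.0},{"gripper":1.0,"tx":0.00116,"ty":0.0038,"tz":0.0,"rx":0.0,"ry":0.0,"rz":4.0}]'; python3 -c "
from h import *
st()"
```

```text
t: 7.92
ee_pos: [584.3, 42.5, 312.7]
orientation: [-2.858, -1.302, 0.001]
ft_force: [-0.2, 2.8, 0.2]
width: -0.1
t 7.925 pos [584.3  42.5 312.7] th 49.0 z [-0.001  0.001 -1.   ] polar tool (x out,y cw) [ 53.6 -19.3] F [-0.2  2.8  0.2] M [0.51 0.22 0.06] w -0.1 q [0.05 0.49 1.78 0.   0.88 0.77]
```

```bash
python3 -m handwheel '[{"gripper":1.0,"tx":0.00116,"ty":0.0038,"tz":0.0,"rx":0.0,"ry":0.0,"rz":4.0},{"gripper":1.0,"tx":0.00116,"ty":0.0038,"tz":0.0,"rx":0.0,"ry":0.0,"rz":4.0},{"gripper":1.0,"tx":0.0006,"ty":0.0019,"tz":0.0,"rx":0.0,"ry":0.0,"rz":2.0},{"gripper":1.0,"tx":0.0,"ty":0.0,"tz":0.0,"rx":0.0,"ry":0.0,"rz":0.0},{"gripper":1.0,"tx":0.0,"ty":0.0,"tz":0.0,"rx":0.0,"ry":0.0,"rz":0.0}]'; python3 -c "
from h import *
st()
d=viewer.get_image('wrist');save(d,'wrist8')"
```

```text
t: 8.55
ee_pos: [593.3, 37.6, 312.6]
orientation: [-2.961, -1.05, 0.0]
ft_force: [-0.2, -0.6, -0.1]
width: 0.5
t 8.55 pos [593.3  37.6 312.6] th 39.1 z [-0. -0. -1.] polar tool (x out,y cw) [ 53.3 -18.7] F [-0.2 -0.6 -0.1] M [-0.03  0.14 -0.03] w 0.5 q [ 0.04  0.5   1.76 -0.    0.88  0.93]
```

View pics/wrist8.png

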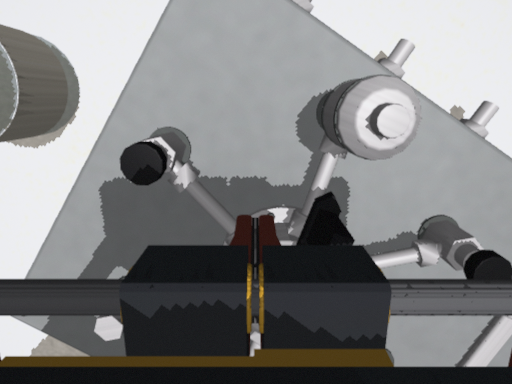

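The tab (325,220) has sprung ahead of the fingers, toward the filter (375,115). I'll back off, rise, then pull back for a clear top view.

```bash
python3 -m handwheel '[{"gripper":1.0,"tx":0.0,"ty":-0.006,"tz":0.0,"rx":0.0,"ry":0.0,"rz":0.0},{"gripper":1.0,"tx":0.0,"ty":-0.006,"tz":0.0,"rx":0.0,"ry":0.0,"rz":0.0},{"gripper":1.0,"tx":0.0,"ty":0.0,"tz":-0.03,"rx":0.0,"ry":0.0,"rz":0.0},{"gripper":1.0,"tx":0.0,"ty":0.0,"tz":-0.03,"rx":0.0,"ry":0.0,"rz":0.0},{"gripper":1.0,"tx":0.0,"ty":0.0,"tz":-0.03,"rx":0.0,"ry":0.0,"rz":0.0},{"gripper":1.0,"tx":0.0,"ty":0.0,"tz":-0.03,"rx":0.0,"ry":0.0,"rz":0.0},{"gripper":1.0,"tx":0.0,"ty":0.0,"tz":-0.01,"rx":0.0,"ry":0.0,"rz":0.0}]'; python3 -c "
from h import *
o=st(); R=Ro.from_rotvec(o['orientation']).as_matrix(); print(R.T@(np.array([400,250,440])-o['ee_pos']))"
```

```text
t: 9.48
ee_pos: [586.0, 47.2, 444.5]
orientation: [2.96, 1.049, 0.005]
ft_force: [-0.0, -0.5, -0.4]
width: 0.9
t 9.475 pos [586.   47.2 444.5] th 39.0 z [ 0.003  0.    -1.   ] polar tool (x out,y cw) [ 53.7 -30.8] F [-0.  -0.5 -0.4] M [-0.05  0.11  0.  ] w 0.9 q [0.06 0.32 1.68 0.   1.13 0.95]
[ -16.83756693 -274.68964624    3.99768762]
```

```bash
python3 -m handwheel '[{"gripper":1.0,"tx":-0.002,"ty":-0.05,"tz":0.0,"rx":0.0,"ry":0.0,"rz":0.0},{"gripper":1.0,"tx":-0.002,"ty":-0.05,"tz":0.0,"rx":0.0,"ry":0.0,"rz":0.0},{"gripper":1.0,"tx":-0.002,"ty":-0.05,"tz":0.0,"rx":0.0,"ry":0.0,"rz":0.0},{"gripper":1.0,"tx":-0.002,"ty":-0.05,"tz":0.0,"rx":0.0,"ry":0.0,"rz":0.0},{"gripper":1.0,"tx":-0.002,"ty":-0.05,"tz":0.0,"rx":0.0,"ry":0.0,"rz":0.0},{"gripper":1.0,"tx":-0.002,"ty":-0.05,"tz":0.0,"rx":0.0,"ry":0.0,"rz":0.0},{"gripper":1.0,"tx":0.0,"ty":0.0,"tz":0.0,"rx":0.0,"ry":0.0,"rz":0.0}]'; python3 -c "
from h import *
st()
d=viewer.get_image('top'); i=d['image'][90:280,150:430,::-1]; cv2.imwrite('pics/top9.png',cv2.resize(i,(784,532),interpolation=2))
for n in ['tab','aim','bottle','wrench','beaker']:
  for r in recognise(d,n)[:1]:
    u,v=r['xy'][0]*512,r['xy'][1]*384; w=world(d,u,v); print(n,r['p'],w.round(),np.degrees(np.arctan2(w[1]-C[1],w[0]-C[0])))
"
```

```text
t: 10.35
ee_pos: [385.6, 274.1, 441.8]
orientation: [2.959, 1.055, -0.003]
ft_force: [0.3, 0.0, 0.5]
width: 0.2
t 10.35 pos [385.6 274.1 441.8] th 39.3 z [-0.002 -0.001 -1.   ] polar tool (x out,y cw) [  42.3 -333.1] F [0.3 0.  0.5] M [-0.04  0.12  0.02] w 0.2 q [0.59 0.15 1.92 0.   1.07 1.48]
tab 0.59 [648. -87. 122.] -42.2749049489544
aim 0.63 [567.  -3. 116.] 70.17698026832545
bottle 0.91 [528. 217. 139.] 99.0420291599442
wrench 0.66 [ 600. -186.   67.] -78.39753400202925
beaker 0.76 [ 650. -324.    5.] -74.58873756365729
```

View pics/top9.png

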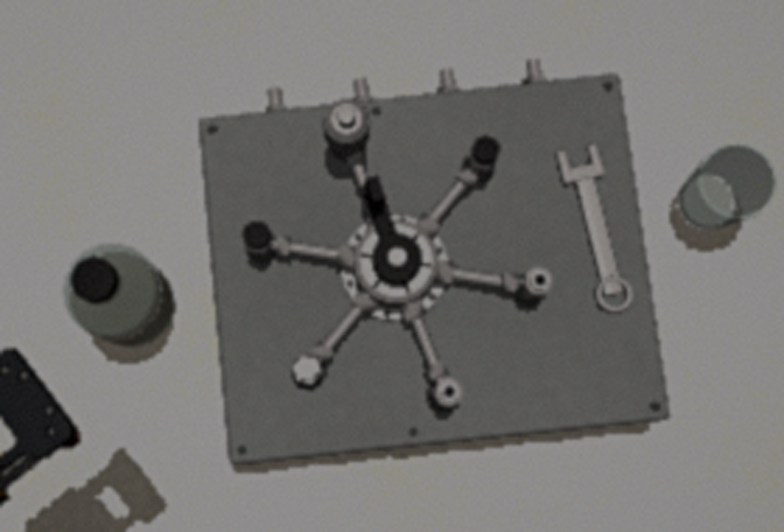

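The handle (375,195) lies along the filter's pipe and the loose things haven't moved. One number check before I hand in.

```bash
python3 - <<'E'
from h import *
d=viewer.get_image('top')
P=np.array([(u,v) for v in range(145,185) for u in range(268,305) if d['image'][v,u].max()<32])
W=np.array([world(d,u,v) for u,v in P]); W=W[W[:,2]>138]
m=W[:,:2].mean(0)-C; print(len(W),W.mean(0).round(1),np.hypot(*m),np.degrees(np.arctan2(m[1],m[0])),'want 21')
ctrl.close_job(); st()
E
```

```text
35 [607.9   8.6 174. ] 48.19384267665899 23.472534348096346 want 21
the job is handed in; nothing more can be done
the job is handed in; nothing more can be done
```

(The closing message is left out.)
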